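# Press a new pad onto a clamp bar and hold the press shut

## Robot

A 6-joint arm with a two-finger parallel gripper is mounted at the origin on the work surface. World frame = base frame: x ahead of the robot, y to its left, z up, the work surface at z = 0. Lengths are in m, angles in degrees, forces in N, time in s.
With the tool pointing down it reaches from about 0.325 to 0.85 m from the base axis. Payload 15.5 kg.
Tool frame: the origin (TCP) lies midway between the tips of the shut fingers; the grasp point (between the pads) lies 19 mm behind it; z points along the fingers, y is the line along which they close (so a half turn about z gives the same grasp; the last joint's range is limited). The gripper opens to 91 mm and grips with 3 to 60 N. Pads are 32 mm wide; open, the fingers measure 118 mm over their backs; the gripper's body (76 mm by 178 mm) begins 60 mm behind the grasp point.
Start: joints at [-77.206, 28.281, 77.091, -0, 74.628, -5.472], TCP at [0.196, -0.594, 0.214] pointing down, gripper open.
Joint ranges: [-166.48, 166.48], [-47.26, 123.95], [12.59, 153.08], [-70.14, 250.14], [6.76, 159.57], [-176.63, 176.63]. Speed limits (degrees/s): [108.29, 108.29, 147.25, 172.46, 172.46, 172.46].

## Interface

Orientations are given as a 3x3 rotation matrix whose columns are the frame's x, y, z axes.
In Python, from bench import ctrl gives the robot as it stands. The module is installed in compiled form; this text tells all that it offers. Calls block until the motion is done:
- ctrl.goto(position, orientation): joint-space move of the TCP to a pose.
- ctrl.move_l(position, vel=0.15, ori=None, contact_N=None): straight line of the TCP; ori=None keeps the orientation; vel is the mean speed in m/s. With contact_N (N) it stops when the force on the tool has changed by that much, and returns True; else False.
- ctrl.movej(angles): joint-space move.
- ctrl.command_gripper(opening): opening from 0.0 (shut) to 1.0 (fully open); the grip force is fixed at half the most; returns when the fingers have stopped.
- ctrl.sleep(seconds).
- ctrl.ik(position, orientation): joint angles nearest the present ones, or None.
- ctrl.read_camera(name): name is "scene" or "top" or "wrist"; returns the picture (384x512x3 uint8, blue, green, red); there is no depth.
- ctrl.camera_params(name): a dict with "fx", "fy", "cx", "cy" (pixels), "pose" (4x4, takes a point from camera to world coordinates); the wrist camera has in their place "T_tool_cam" (4x4, takes a point from camera to tool coordinates, whose origin is the TCP and whose axes are the flange's). Camera axes: x right, y up, looking along -z (the intrinsics and any distortion apply to the point x, -y, -z); pixel columns grow to the right and rows downward; lengths in m; the calibration is good to about 2 mm. The wrist camera is an equidistant fisheye: a pixel r from the principal point sees the ray r / f radians off the axis. A picture is of the moment at which its call begins: read the wrist's pose just before it. camera_params takes no time and is no camera call.
A pose or a line that the arm cannot do raises ctrl.MotionError and nothing moves.
- ctrl.sign_off(): hands the job in; it is judged then, once.
Readings, each from a call of its own:
- ctrl.current_t(): time.
- ctrl.current_q(): joint angles.
- ctrl.current_dq(): joint speeds.
- ctrl.current_effort(): joint torques, N m.
- ctrl.current_tool_pos(): TCP position.
- ctrl.current_eef_rot(): TCP orientation.
- ctrl.current_contact_force(): force on the tool from outside, world axes, zero at the start.
- ctrl.current_wrist_torque(): the same for the moment, N m.
- ctrl.current_grip_width(): opening from 0.0 (shut) to 1.0 (fully open).
- ctrl.current_grasp_force(): force on a finger pad.
Only numpy, scipy, OpenCV 4.12 (cv2) and the standard library are available. Lean on these libraries where they do the work, as an engineer would, in place of code of your own. Each camera call takes 0.05 s, during which the arm holds its last target. There are 200 camera calls.

## Task

A new yellow pad has just been glued to one end of the steel clamp bar and must be held under pressure while the glue grabs. Lay the bar flat in the nest of the blue hand press, pad upwards and under the presser foot, up against the two back pins and the end pin, and let go of it; then take the red knob and pull the spring-return lever all the way down to its stop, and finish while still holding it down there with the bar in place. Leave the other things on the table where they are.

Things in the scene. Friction and masses are not known exactly. Their poses are not given: they have to be found in the camera images.
- bar: Dark steel clamp bar, 40 x 260 x 10 mm (x, y, z), 0.4 to 0.8 kg, lying flat on the table. Origin: centre of its underside (it balances there within 2 mm); z up, y along its length. Dark holes along its top are look only. Yellow pad, 36 x 36 x 5 mm, on its top, centred 110 mm from the origin towards +y; pad top 15 mm above the underside.
- press: Blue cast hand press, fixed; yaw varies. Origin: on the table under the ram axis. x points from its front to its back, y to its lever side, z up. In its frame, mm: base x -60 to 145, y -68 to 68, 45 high; column at the back from x 80; head overhanging x -33 to 145, y -30 to 30, z 170 to 255; ram 22 square through the head at x = y = 0.
- nest (a point): Where the bar's origin lies when the bar is in the nest, 0.5 mm clear of the pins: press frame (0, -110, 57) mm, axes as the press's; bar's y along the press's y, pad end to the lever side, pad under the foot. The bar spans two rests with tops 57 mm above the table; between them, press y -175 to -65, a gap open down to 12 mm lets fingers pass.
- anvil (a point): Centre of the top of the dark steel anvil plate under the ram, the inner rest of the nest: 84 x 105 mm (x, y), top 57 mm above the table; press frame (0, -12.5, 57) mm. Nothing stands at its front (-x).
- outboard (a point): Centre of the top of the dark steel outboard rest of the nest: a block 70 x 60 mm (x, y), 57 mm high; press frame (0, -205, 57) mm. Nothing stands at its front (-x).
- back_pin_a (a point): Top of the brass back pin on the anvil plate, 10 mm in diameter, 10 mm high above the rest; its axis is at press frame (25.5, -35) mm. The bar's back edge (+x) goes against it.
- back_pin_b (a point): Top of the like back pin on the outboard rest, at press frame (25.5, -205) mm.
- end_pin (a point): Top of the like end pin on the anvil plate, at press frame (0, 25.5) mm. The bar's pad end goes against it.
- foot: Presser foot: black rubber disc, 30 mm in diameter, 8 mm thick, at the lower end of the ram. Origin: centre of its underside, 94 mm above the table with the lever up, 22 mm above the pad of a bar in the nest.
- presser (a joint): Travel of the sprung presser foot up into the ram (m): 0 when free, 0.010 at most. The spring pushes with 8 N at first and 1.5 N more per mm. With the bar in the nest and the lever at its stop it reads about 0.0066.
- lever (a joint): Lever angle (rad): 0 at rest, rod pointing to the press's front (-x), 40 degrees above level; grows as pulled down; stop at 1.1 (23 degrees below level). Drives the ram down 26 mm per rad; the foot meets the pad at about 0.85. A spring lifts it at once when let go: pull at the knob about 3 to 6 N on the way, 7 to 9 N at the stop on the pad.
- knob: Red ball, 32 mm in diameter, at the end of the lever's 12 mm rod. Origin: its centre. It runs on a 200 mm radius about an axis along the press's y through press (x, z) = (25, 200) mm, always at press y = 88 mm: from (x, z) = (-128, 329) mm at rest to (-159, 122) mm at the stop. Free to grip from above; it may turn in the grip.
- bolt_a: Bystander: black table clamping bolt standing upright, 72 mm high, head 40 mm in diameter, green band. Origin: centre of its foot.
- bolt_b: Bystander: a second such bolt.
- stone: Bystander: flat sharpening stone, 150 x 50 x 25 mm, white on blue. Origin: centre of its underside.
- brush: Bystander: wooden brass-bristle brush, 255 mm long along its x, 28 mm high, lying on its bristles. Origin: on the table below it.

How it is judged:
By the outcome, as a careful person would: the job done as asked, in the order asked, and still so for the second after the job is handed in, while the arm keeps its last pose, push and grip.
It also fails if it takes over 64 s, if anything falls off the work surface, if the arm or the gripper's body presses on something with over 40 N, if the wrist force passes 120 N, or if a joint passes its speed limit or range.

## Working session

There is one attempt and no reset: what is moved stays moved. The work goes in short steps, each a Python script; the robot and the scene stay as the last script left them, time stands still between calls to the robot, and variables do not carry over. Pictures are saved under pics/ and viewed, at most 10 in all, crops included, and the job is handed in when it is done.

```bash
mkdir -p pics
python3 - <<'E'
from bench import ctrl
import cv2,numpy as np
for n in("scene","top"):
    cv2.imwrite(f"pics/{n}0.png",ctrl.read_camera(n)); p=ctrl.camera_params(n); print(n,{k:(np.round(v,4).tolist()) for k,v in p.items()})
print(ctrl.camera_params("wrist"),ctrl.current_eef_rot(),ctrl.current_t())
E
```

```text
scene {'fx': 403.7277, 'fy': 403.7277, 'cx': 254.6991, 'cy': 193.5757, 'pose': [[-0.5019, 0.6411, -0.5806, -0.2623], [-0.8648, -0.3581, 0.352, 0.4591], [0.0177, 0.6788, 0.7341, 1.2382], [0.0, 0.0, 0.0, 1.0]]}
top {'fx': 441.281, 'fy': 441.281, 'cx': 255.1153, 'cy': 187.1028, 'pose': [[0.0187, 0.9829, -0.1832, 0.2873], [-0.9997, 0.021, 0.0106, -0.0381], [0.0142, 0.183, 0.983, 1.6771], [0.0, 0.0, 0.0, 1.0]]}
{'fx': 297.3186396354542, 'fy': 297.3186396354542, 'cx': 257.67172839246274, 'cy': 188.41978933678445, 'T_tool_cam': array([[ 4.13254360e-04,  9.66736276e-01,  2.55774904e-01,
         7.19472531e-02],
       [ 9.99999909e-01, -4.26597365e-04, -3.31218898e-06,
         4.25559570e-04],
       [ 1.05910887e-04,  2.55774882e-01, -9.66736364e-01,
        -1.71863953e-01],
       [ 0.00000000e+00,  0.00000000e+00,  0.00000000e+00,
         1.00000000e+00]])} [[ 9.49604232e-01  3.13451326e-01 -2.63978000e-04]
 [ 3.13451428e-01 -9.49603666e-01  1.03874489e-03]
 [ 7.49214851e-05 -1.06914082e-03 -9.99999426e-01]] 0.1
```

View pics/scene0.png

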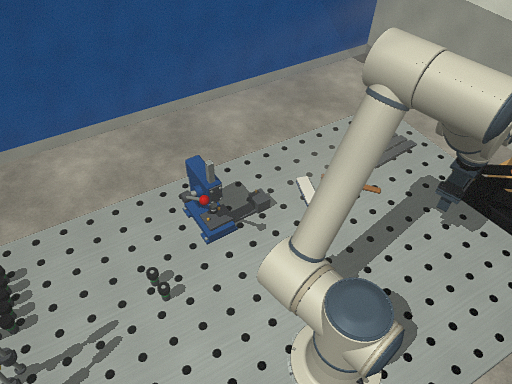

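View pics/top0.png

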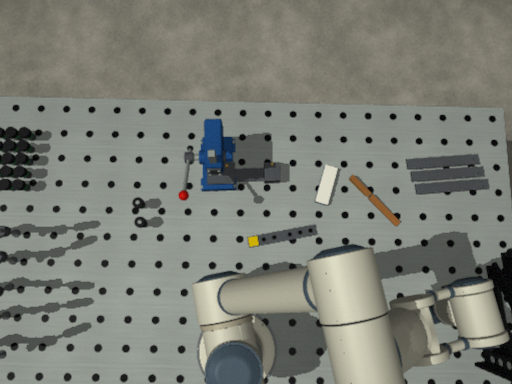

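Scene view: the press faces the robot with its lever at left. Top view: knob at (183,195), bar with its yellow pad end at (253,241) and far end at (316,230). Next I'll take a magnified top crop plus a fit.

```bash
cat > h.py <<'E'
import numpy as np,cv2
from bench import ctrl
def cam(n,R=None,p=None):
    c=ctrl.camera_params(n)
    if n=="wrist":
        T=np.eye(4);T[:3,:3]=R;T[:3,3]=p;P=T@c["T_tool_cam"]
    else:P=c["pose"]
    return c,P,n=="wrist"
def proj(C,X):
    c,P,fe=C;X=np.atleast_2d(X);v=(X-P[:3,3])@P[:3,:3];x,y,z=v[:,0],-v[:,1],-v[:,2]
    if fe:
        r=np.hypot(x,y);k=np.arctan2(r,z)/np.maximum(r,1e-9)
    else:k=1/z
    return np.c_[c["cx"]+c["fx"]*k*x,c["cy"]+c["fy"]*k*y]
def ray(C,uv,z):
    c,P,fe=C;a=(uv[0]-c["cx"])/c["fx"];b=(uv[1]-c["cy"])/c["fy"]
    if fe:
        t=np.hypot(a,b);s=np.sinc(t/np.pi);d=np.array([a*s,-b*s,-np.cos(t)])
    else:d=np.array([a,-b,-1])
    d=P[:3,:3]@d;o=P[:3,3];return o+d*(z-o[2])/d[2]
def Rz(a):
    c,s=np.cos(a),np.sin(a);return np.array([[c,-s,0],[s,c,0],[0,0,1]])
def press(q,X):  # q=x,y,yaw(rad); X in mm press frame
    return np.r_[q[0],q[1],0]+np.atleast_2d(X)/1000@Rz(q[2]).T
def down(a): # tool down, tool y axis (closing) at world angle a
    y=np.array([np.cos(a),np.sin(a),0]);z=np.array([0,0,-1.]);return np.c_[np.cross(y,z),y,z]
E
python3 - <<'E'
from h import *
im=cv2.imread("pics/top0.png");C=cam("top")
h=cv2.cvtColor(im,cv2.COLOR_BGR2HSV)
def blob(m,box):
    M=np.zeros(m.shape,bool);M[box[1]:box[3],box[0]:box[2]]=1;ys,xs=np.where((m>0)&M);return np.array([xs.mean(),ys.mean()]),len(xs)
red=cv2.inRange(h,(0,180,80),(4,255,255))|cv2.inRange(h,(174,180,80),(180,255,255))
yel=cv2.inRange(h,(20,150,100),(35,255,255))
k,n=blob(red,(160,170,210,220));print(k,n,ray(C,k,.329))
y,n=blob(yel,(230,220,280,260));print(y,n,ray(C,y,.015))
e=(316,230);print("bar end",ray(C,e,.01))
cv2.imwrite("pics/topc.png",cv2.resize(im[108:258,125:325],None,fx=4,fy=4,interpolation=cv2.INTER_CUBIC))
E
```

```text
[182.90625 194.9375 ] 64 [0.50914681 0.17010116 0.329     ]
[253.04210526 240.89473684] 95 [ 0.39195891 -0.05199435  0.015     ]
bar end [ 0.43792674 -0.28931222  0.01      ]
```

View pics/topc.png

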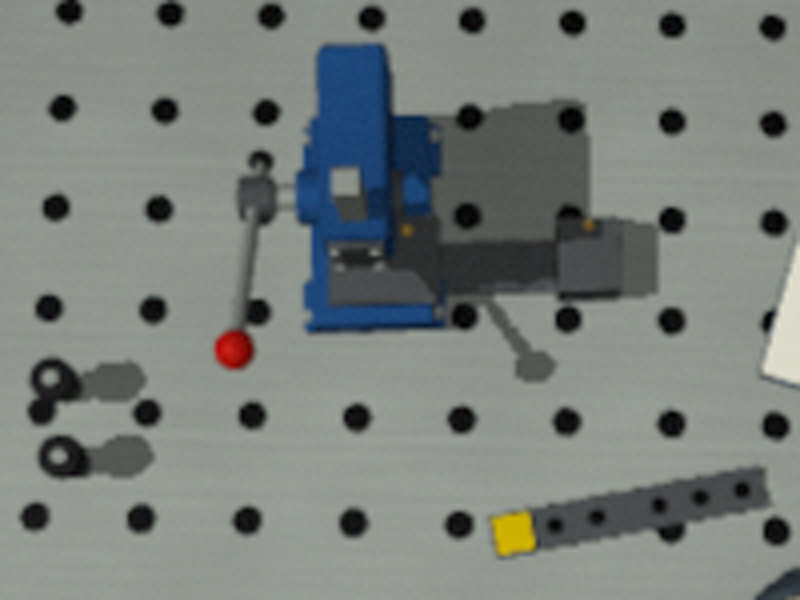

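Crop: back pins at crop (407,230) and (589,226), knob (234,350), outboard rest corners about (559,298), (624,296), (622,220), head back corners (318,45), (385,44). The bar runs from (493,515)/(500,556) to (765,467)/(770,505). I'll fit the poses from these.

Run:
```python
from h import *
from scipy.optimize import least_squares
C=cam("top");f=lambda L:(np.array(L)+.5)/4-.5+[125,108]
uv=f([(234,350),(407,230),(589,226),(559,298),(624,296),(622,220),(318,45),(385,44)])
X=np.array([(-128,88,329),(25.5,-35,67),(25.5,-205,67),(-35,-175,57),(-35,-235,57),(35,-235,57),(145,30,255),(145,-30,255)])
r=least_squares(lambda q:(proj(C,press(q,X))-uv).ravel(),[.65,.1,0],loss="soft_l1");print(r.x,np.degrees(r.x[2]));print(np.round(r.fun.reshape(-1,2),1).tolist())
uvb=f([(493,515),(500,556),(765,467),(770,505)]);B=np.array([(20,130,10),(-20,130,10),(20,-130,10),(-20,-130,10)])
b=least_squares(lambda q:(proj(C,press(q,B))-uvb).ravel(),[.41,-.15,0]);print(b.x,np.degrees(b.x[2]),np.round(b.fun,1))
np.save("q.npy",r.x);np.save("b.npy",b.x)
for a in(0,np.pi):
  for n,p in(("bar",[b.x[0],b.x[1],.25]),("nest",press(r.x,[0,-110,90])[0]),("knob",press(r.x,[-128,88,329])[0]),("kn2",press(r.x,[-159,88,122])[0])):
    print(n,np.round(p,3),np.round(ctrl.ik(p,down(a+(b if n=="bar" else r).x[2])) if ctrl.ik(p,down(a+(b if n=="bar" else r).x[2])) is not None else 0))
```

```text
[0.63939585 0.08696935 0.04329818] 2.4808031658715577
[[0.0, 0.3], [0.2, 0.6], [0.0, 0.7], [-0.1, -0.8], [-0.3, -0.6], [-0.5, 0.2], [-0.1, -0.1], [1.0, -0.2]]
[ 0.41552742 -0.16358128  0.19850207] 11.373330989368162 [-0.  -0.2  0.1  0.1 -0.5 -0.4  0.4  0.5]
bar [ 0.416 -0.164  0.25 ] [-29.  12.  98.  -0.  71. -41.]
nest [ 0.644 -0.023  0.09 ] [ -7.  37.  81.  -0.  61. -10.]
knob [0.508 0.169 0.329] [12. 15. 79. -0. 85. 10.]
kn2 [0.477 0.168 0.122] [ 13.  26. 100.  -0.  54.  10.]
bar [ 0.416 -0.164  0.25 ] [-29.  12.  98.  -0.  71. 139.]
nest [ 0.644 -0.023  0.09 ] [ -7.  37.  81.  -0.  61. 170.]
knob [0.508 0.169 0.329] [  12.   15.   79.   -0.   85. -170.]
kn2 [0.477 0.168 0.122] [  13.   26.  100.   -0.   54. -170.]
```

Run:
```python
from h import *
q=np.load("q.npy");b=np.load("b.npy")
def shot(n,p,R):
    ctrl.goto(p,R);ctrl.sleep(.3)
    P,R=ctrl.current_tool_pos(),ctrl.current_eef_rot();im=ctrl.read_camera("wrist")
    cv2.imwrite(f"pics/{n}.png",im);np.savez(n,P=P,R=R);print(n,P,ctrl.current_t(),np.round(ctrl.current_q()))
    cv2.imwrite(f"pics/{n}v.png",cv2.resize(im,(800,600),interpolation=cv2.INTER_CUBIC))
shot("wp",press(q,[-50,-110,250])[0],down(np.pi+q[2]))
shot("wb",press(b,[0,0,170])[0],down(np.pi+b[2]))
```

```text
wp [ 0.59419574 -0.02531381  0.24998312] 3.1333 [ -8.  24.  79.  -0.  77. 169.]
wb [ 0.41617478 -0.16333483  0.1701017 ] 4.4333 [-29.  17. 104.   0.  58. 139.]
```

View pics/wpv.png

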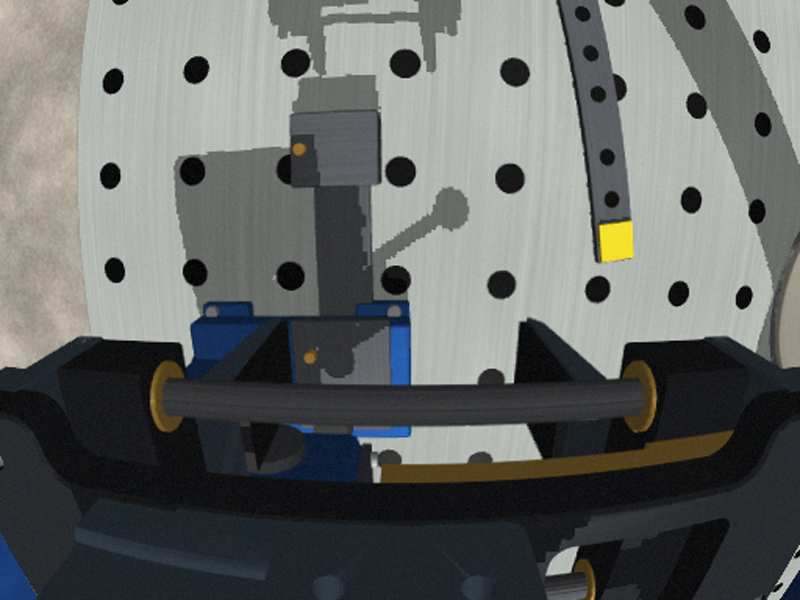

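View pics/wbv.png

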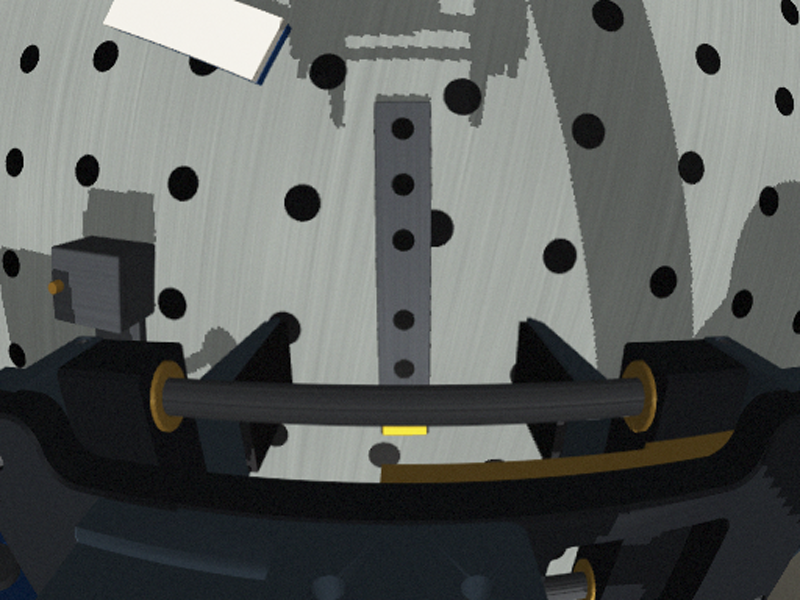

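wp view (800 px scale): back pins at (300,149) and (310,357), outboard top corners (292,114), (378,112), (381,185), (291,184). wb view: bar far corners (375,101) and (431,101), pad end edge (383,434)–(427,433). I'll refine both fits with these.

Run:
```python
from h import *
from scipy.optimize import least_squares
def W(n):
    d=np.load(n+".npz");return cam("wrist",d["R"],d["P"])
T=cam("top");f=lambda L:(np.array(L)+.5)/4-.5+[125,108];g=lambda L:(np.array(L)+.5)/1.5625-.5
def fit(obs,q0):
    fun=lambda q:np.concatenate([(proj(C,press(q,np.array(X)))-uv).ravel() for C,uv,X in obs])
    r=least_squares(fun,q0,loss="soft_l1");print(np.round(r.x,4),np.round(np.degrees(r.x[2]),2),np.round(fun(r.x).reshape(-1,2),1).tolist());return r.x
pt=(T,f([(234,350),(407,230),(589,226),(559,298),(624,296),(622,220),(318,45),(385,44)]),[(-128,88,329),(25.5,-35,67),(25.5,-205,67),(-35,-175,57),(-35,-235,57),(35,-235,57),(145,30,255),(145,-30,255)])
pw=(W("wp"),g([(300,149),(310,357),(292,114),(378,112),(381,185),(291,184)]),[(25.5,-205,67),(25.5,-35,67),(35,-235,57),(-35,-235,57),(-35,-175,57),(35,-175,57)])
fit([pt],[.64,.087,.04]);fit([pw],[.64,.087,.04]);np.save("q.npy",fit([pt,pw],[.64,.087,.04]))
bt=(T,f([(493,515),(500,556),(765,467),(770,505)]),[(20,130,10),(-20,130,10),(20,-130,10),(-20,-130,10)])
bw=(W("wb"),g([(375,101),(431,101),(383,434),(427,433)]),[(20,-130,10),(-20,-130,10),(18,128,15),(-18,128,15)])
fit([bt],[.415,-.163,.2]);b=fit([bw],[.415,-.163,.2]);fit([bt,bw],[.415,-.163,.2]);np.save("b.npy",b)
```

```text
[0.6394 0.087  0.0433] 2.48 [[0.0, 0.3], [0.2, 0.6], [0.0, 0.7], [-0.1, -0.8], [-0.3, -0.6], [-0.5, 0.2], [-0.1, -0.1], [1.0, -0.2]]
[0.6418 0.088  0.0463] 2.65 [[0.1, -0.1], [-0.2, 0.5], [-0.7, -0.7], [0.9, -1.7], [-0.7, 0.2], [0.7, 2.2]]
[0.6411 0.0878 0.0486] 2.78 [[-0.0, -0.1], [-0.1, 0.1], [-0.2, -0.0], [-0.3, -1.5], [-0.5, -1.4], [-0.8, -0.6], [-0.6, -0.6], [0.5, -0.7], [0.3, -0.2], [0.2, 0.4], [-0.5, -0.8], [1.1, -1.9], [-0.5, -0.1], [0.9, 2.1]]
[ 0.4155 -0.1636  0.1984] 11.37 [[-0.0, -0.2], [0.1, 0.1], [-0.5, -0.4], [0.4, 0.5]]
[ 0.4145 -0.1594  0.2062] 11.81 [[-0.3, -0.1], [0.3, -0.4], [0.0, 0.1], [-0.0, 0.6]]
[ 0.4146 -0.1598  0.2056] 11.78 [[-1.0, 0.3], [-0.8, 0.6], [-1.6, -0.4], [-0.6, 0.5], [-0.2, -0.5], [0.3, -0.7], [-0.1, -0.1], [-0.1, 0.4]]
```

Run:
```python
from h import *
q=np.load("q.npy");b=np.load("b.npy");R=down(np.pi+b[2]);Rp=down(np.pi+q[2])
ctrl.goto(press(b,[0,0,40])[0],R);ctrl.move_l(press(b,[0,0,4])[0],.06);ctrl.command_gripper(0.0)
print(ctrl.current_grip_width(),ctrl.current_grasp_force(),ctrl.current_contact_force(),ctrl.current_tool_pos())
ctrl.move_l(press(b,[0,0,130])[0],.15);print(ctrl.current_contact_force(),ctrl.current_wrist_torque(),ctrl.current_grip_width())
ctrl.goto(press(q,[-130,-115,130])[0],Rp)
ctrl.move_l(press(q,[-130,-115,67])[0],.1);ctrl.sleep(.2)
P,Rr=ctrl.current_tool_pos(),ctrl.current_eef_rot();im=ctrl.read_camera("wrist");sc=ctrl.read_camera("scene")
np.savez("wh",P=P,R=Rr);cv2.imwrite("pics/wh.png",im)
v=cv2.resize(im[:300],(800,469),interpolation=cv2.INTER_CUBIC);cv2.imwrite("pics/whv.png",v)
print(P,ctrl.current_t(),ctrl.current_contact_force(),np.round(ctrl.current_q()))
```

```text
0.43279534872313585 30.000129640102386 [-0.59564287 -0.26312951  0.7838807 ] [ 0.41460009 -0.15943866  0.0040155 ]
[ 0.26838054  0.28092697 -6.53695352] [ 0.193764    0.01159023 -0.01963193] 0.4323356611733616
[ 0.51717696 -0.03349382  0.06756811] 9.3667 [-0.03725562  0.78856768 -6.68545655] [-10.  31. 101.   0.  48. 167.]
```

View pics/whv.png

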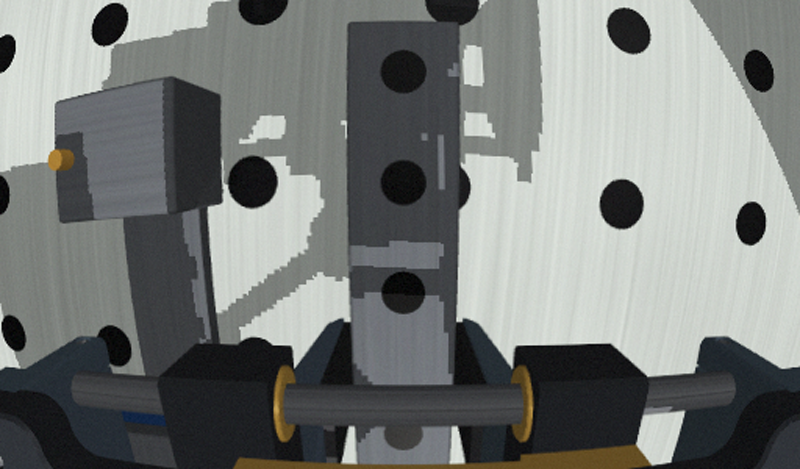

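Wrist view: bar held straight in the grip, far end edge at (348..458, 22), pin b top at about (56,160), outboard rest to the left and clear. Proceed inserting with contact stops.

Run:
```python
from h import *
q=np.load("q.npy");d=np.load("wh.npz");C=cam("wrist",d["R"],d["P"])
g=lambda L:(np.array(L)+.5)/1.5625-.5
print("pin res",proj(C,press(q,[25.5,-205,67]))-g([(56,160)]))
bq=[d["P"][0],d["P"][1],q[2]];zz=(d["P"][2]-.004)*1000
print("bar end res",proj(C,press(bq,[(20,-130,zz+10),(-20,-130,zz+10)]))-g([(348,22),(458,22)]))
def st(s):print(s,np.round((np.array(ctrl.current_tool_pos())-[q[0],q[1],0])@Rz(q[2])*1000,2),np.round(np.array(ctrl.current_contact_force())@Rz(q[2]),1),np.round(ctrl.current_wrist_torque(),2),round(ctrl.current_t(),2))
h0=ctrl.move_l(press(q,[-15,-115,67])[0],.1,contact_N=6);st(("in",h0))
ctrl.sleep(.2);st("rest")
if not h0:
    h=ctrl.move_l(press(q,[6,-115,67])[0],.02,contact_N=5);st(("x",h))
```

```text
pin res [[ 1.17964999 -0.80183424]]
bar end res [[-0.53309625 -0.92761734]
 [ 0.61779229 -0.92590849]]
('in', False) [ -15.6  -114.95   66.91] [ 0.4  0.6 -5.7] [ 0.14 -0.06 -0.03] 10.67
rest [ -15.33 -115.01   67.09] [ 0.5  0.  -7.1] [ 0.13 -0.05 -0.02] 10.87
('x', True) [   1.31 -114.9    66.07] [ 0.   0.6 -7.6] [ 0.17 -0.01 -0.01] 11.68
```

```bash
cat >> h.py <<'E'
q=np.load("q.npy")
def st(s):print(s,np.round((np.array(ctrl.current_tool_pos())-[q[0],q[1],0])@Rz(q[2])*1000,2),np.round(np.array(ctrl.current_contact_force())@Rz(q[2]),1),np.round(ctrl.current_wrist_torque(),2),round(ctrl.current_t(),2))
E
python3 - <<'E'
from h import *
ctrl.sleep(.2);st("now")
h=ctrl.move_l(press(q,[5,-115,66])[0],.02,contact_N=8);st(h);ctrl.sleep(.2);st("now")
P,Rr=ctrl.current_tool_pos(),ctrl.current_eef_rot();im=ctrl.read_camera("wrist");np.savez("wn",P=P,R=Rr);cv2.imwrite("pics/wn.png",im)
cv2.imwrite("pics/wnv.png",cv2.resize(im[:300],(800,469),interpolation=cv2.INTER_CUBIC))
E
```

```text
now [   0.77 -114.79   65.57] [-0.9  0.2 -6.8] [ 0.12  0.04 -0.  ] 11.88
True [   1.39 -114.7    64.74] [-0.1  0.1 -6.8] [ 0.13 -0.05 -0.02] 12.09
now [   1.02 -114.64   64.32] [ 0.1 -1.2 -6.6] [ 0.1  -0.05  0.04] 12.29
```

View pics/wnv.png

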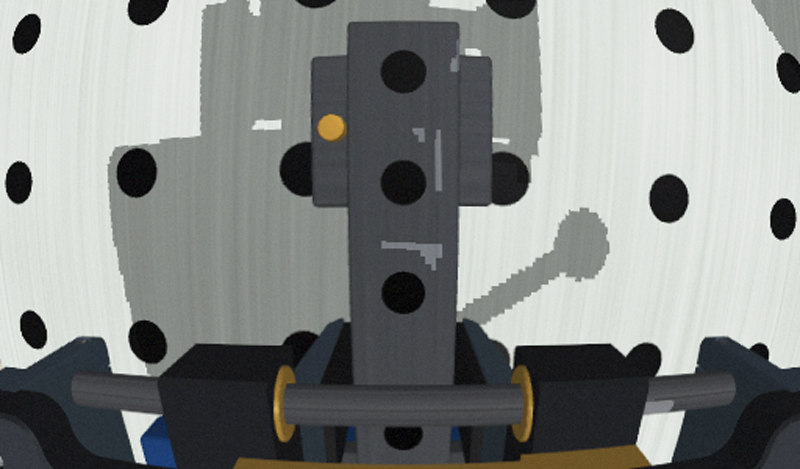

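Wrist view: bar end lies over the outboard rest, pin b (332,127) with its right edge about 2 px from the bar's back edge at x=348, so the bar is practically touching. I'll slide to the end pin, lower and release, then nudge.

Run:
```python
from h import *
h=ctrl.move_l(press(q,[.5,-104,65])[0],.02,contact_N=6);st(("y",h));ctrl.sleep(.2);st("")
p=(np.array(ctrl.current_tool_pos())-[q[0],q[1],0])@Rz(q[2])*1000
h=ctrl.move_l(press(q,[p[0]-.3,p[1]-.3,57])[0],.02,contact_N=5);st(("z",h));ctrl.sleep(.2);st("")
```

```text
('y', True) [   0.55 -109.5    64.33] [ 2.5 -4.8 -6.3] [-0.65 -0.34 -0.2 ] 12.72
 [   0.3  -109.51   63.87] [ 1.6 -4.4 -4.8] [-0.55 -0.42 -0.18] 12.92
('z', True) [ 9.0000e-02 -1.0959e+02  6.0740e+01] [0.8 0.1 2.1] [ 0.16 -0.17  0.04] 13.18
 [ 1.0000e-01 -1.0965e+02  6.0760e+01] [0.8 1.9 5.8] [ 0.5  -0.2   0.06] 13.38
```

Run:
```python
from h import *
ctrl.command_gripper(.58);st("open");print(ctrl.current_grip_width())
h=ctrl.move_l(press(q,[14,-109.6,60.8])[0],.02,contact_N=7);st(("x",h));ctrl.sleep(.2);st("")
ctrl.move_l(press(q,[-1,-109.6,62])[0],.05);ctrl.command_gripper(1.0);ctrl.move_l(press(q,[0,-109.6,130])[0],.15)
ctrl.command_gripper(0);ctrl.move_l(press(q,[0,-275,130])[0],.2);ctrl.move_l(press(q,[0,-275,62])[0],.12)
h=ctrl.move_l(press(q,[0,-250,62])[0],.02,contact_N=6);st(("y",h));ctrl.sleep(.2);st("")
ctrl.move_l(press(q,[0,-275,62])[0],.1);ctrl.move_l(press(q,[0,-275,150])[0],.2)
ctrl.goto(press(q,[-60,-150,200])[0],down(np.pi+q[2]));ctrl.sleep(.2);st("v")
P,Rr=ctrl.current_tool_pos(),ctrl.current_eef_rot();im=ctrl.read_camera("wrist");np.savez("wd",P=P,R=Rr);cv2.imwrite("pics/wd.png",im)
cv2.imwrite("pics/wdv.png",cv2.resize(im[50:320,80:400],(800,600*9*8//(8*8)*1*8//9),interpolation=cv2.INTER_CUBIC) if 0 else cv2.resize(im[50:290,80:400],(800,600),interpolation=cv2.INTER_CUBIC))
```

```text
open [  -0.38 -109.95   60.3 ] [-0.3  0.2 -0.2] [ 0.13 -0.04  0.03] 13.8
0.5818809246050524
('x', True) [   8.12 -109.7    60.13] [ 0.1  0.  -0.7] [ 0.15 -0.02  0.01] 14.31
 [   7.78 -109.72   59.91] [ 0.3  0.7 -0.1] [ 0.14 -0.04  0.03] 14.51
('y', True) [-2.0000e-02 -2.5632e+02  6.1880e+01] [ 1.1 -3.6  1.7] [-0.49 -0.12 -0.06] 20.12
 [-8.0000e-02 -2.5631e+02  6.1650e+01] [ 0.2 -3.2  2.7] [-0.49 -0.15 -0.02] 20.32
v [ -59.91 -150.73  199.17] [-0.2 -0.4  0.4] [ 0.12  0.02 -0.02] 22.1
```

View pics/wdv.png

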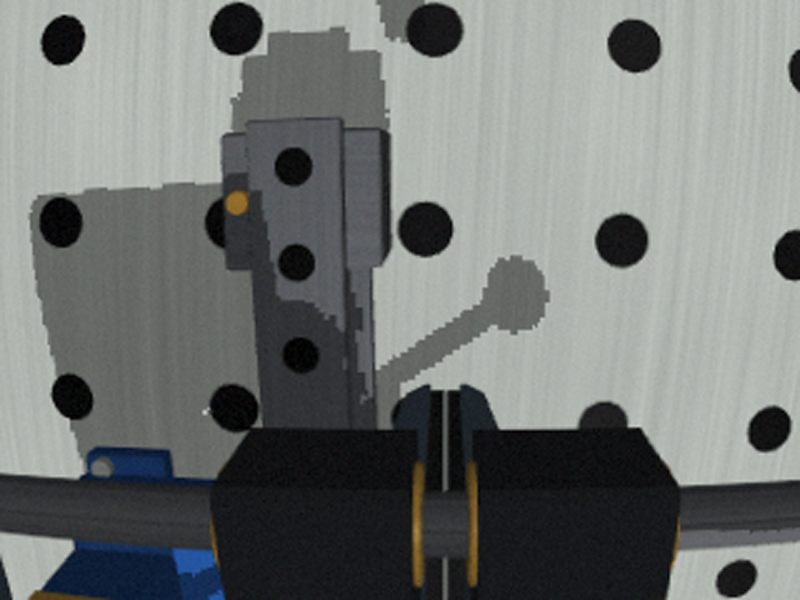

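Wrist view: bar lies on the outboard rest, pin b (237,203) touching its back edge at x≈249. Pin a is hidden, so I'll check it from the earlier viewpoint on the way to the knob.

Run:
```python
from h import *
ctrl.command_gripper(1.0)
ctrl.goto(press(q,[-30,-140,230])[0],down(np.pi+q[2]));ctrl.sleep(.3);st("v")
P,Rr=ctrl.current_tool_pos(),ctrl.current_eef_rot();im=ctrl.read_camera("wrist");C=cam("wrist",Rr,P)
a,b_=proj(C,press(q,[(25.5,-35,67),(25.5,-205,67)]));print(a,b_)
x0,y0=int(a[0])-50,int(b_[1])-50
cv2.imwrite("pics/we.png",im);cv2.imwrite("pics/wev.png",cv2.resize(im[max(y0,0):max(y0,0)+200,x0:x0+150],None,fx=3,fy=3,interpolation=cv2.INTER_CUBIC));print(x0,y0)
```

```text
v [ -30.71 -140.12  229.45] [-0.1  0.4  0.5] [ 0.14 -0.09  0.03] 24.13
[213.3760521  256.01166792] [207.59822914 118.737763  ]
163 68
```

View pics/wev.png

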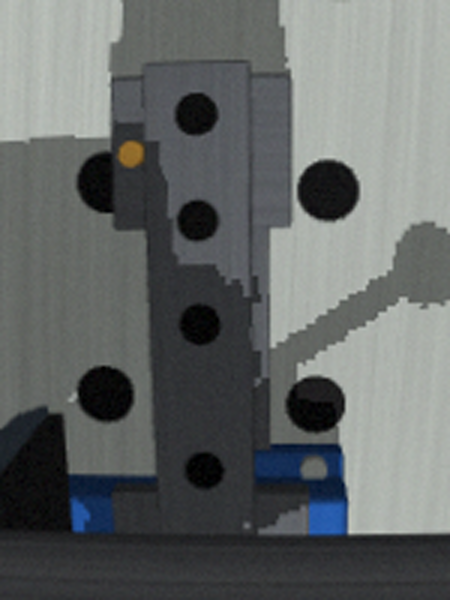

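Crop: pin b (130,153) touches the bar's back edge at x≈144; pin a is just hidden by the gripper rod. Anvil corners are at (113,489) and (310,486), with bar edges at x=158 and 252 on row 500. I'll compute the relative pose from these.

Run:
```python
from h import *
from scipy.optimize import least_squares
C=cam("wrist",np.array(ctrl.current_eef_rot()),np.array(ctrl.current_tool_pos()))
g=lambda L:(np.array(L,float)+.5)/3-.5+[163,68]
uv=g([(130,153),(112,77),(290,74),(292,226),(114,229),(113,489),(310,486)])
X=np.array([(25.5,-205,67),(35,-235,57),(-35,-235,57),(-35,-175,57),(35,-175,57),(42,-65,57),(-42,-65,57)])
F=lambda s:(proj(C,press(s,X))-uv).ravel()
r=least_squares(F,q,loss="soft_l1");print(r.x-q,np.degrees(r.x[2]-q[2]),np.round(F(r.x),1))
eu=g([(144,64),(249,62),(158,500),(252,500),(150,250),(250.5,200)])
# edge residuals: far corners + lateral offsets along edges (front/back edge points)
def G(s):
    m=lambda sx,t:proj(C,press(s,[[20*sx,t,67]]))[0]
    o=list(m(1,-130)-eu[0])+list(m(-1,-130)-eu[1])
    for sx,p in((1,eu[2]),(-1,eu[3]),(1,eu[4])):
        T=np.linspace(-130,130,521);L=proj(C,press(s,np.c_[np.full(521,20*sx),T,np.full(521,67)]));o.append(np.interp(p[1],L[:,1],L[:,0])-p[0])
    return np.array(o)
n=press(q,[0,-110,0])[0];b=least_squares(G,[n[0],n[1],q[2]]);print(np.round(G(b.x),1))
d=(np.r_[b.x[:2],0]-np.r_[r.x[:2],0])@Rz(r.x[2])*1000;print("bar in press",d,"yaw",np.degrees(b.x[2]-r.x[2]), np.degrees(b.x[2]-q[2]))
```

```text
[ 0.00012279 -0.00046603  0.00820955] 0.4703723447934953 [ 0.3 -0.1 -0.9 -0.2  0.4 -1.   0.1  0.  -0.1  0.1 -0.3  0.4  0.2  1.4]
[-0.1  0.1  0.7 -0.1 -0.3  0.7 -1.1]
bar in press [   0.95737468 -108.17065799    0.        ] yaw -0.4689654415673133 0.0014069032261819824
```

The vision estimate of yaw (about 0.5°) is not precise enough. Nudging the front edge near each pin will seat the bar and show by touch whether it is parallel.

Run:
```python
from h import *
R=down(np.pi+q[2])
ctrl.command_gripper(0)
ctrl.goto(press(q,[-80,-205,120])[0],R)
for y in(-205,-77):
    ctrl.move_l(press(q,[-70,y,62])[0],.2)
    ctrl.move_l(press(q,[-45,y,62])[0],.1);ctrl.sleep(.1)
    h=ctrl.move_l(press(q,[-20,y,62])[0],.02,contact_N=7);st(("x",y,h));ctrl.sleep(.2);st("")
    ctrl.move_l(press(q,[-70,y,64])[0],.15)
```

```text
('x', -205, True) [ -27.08 -204.84   61.39] [-1.9 -1.1  1.4] [ 0.04  0.33 -0.02] 28.0
 [ -27.08 -204.83   61.29] [-1.6 -0.3  1. ] [0.03 0.33 0.04] 28.2
('x', -77, True) [-27.62 -76.91  61.37] [-1.   1.7  0.4] [0.12 0.19 0.01] 30.81
 [-27.64 -76.87  61.3 ] [-0.2 -0.1  0.8] [ 0.09  0.23 -0.  ] 31.01
```

Both touches agree to 0.5 mm over 128 mm, so the bar is seated on both pins. Now the knob.

Run:
```python
from h import *
R=down(np.pi/2+q[2])
ctrl.move_l(press(q,[-170,-77,230])[0],.25);ctrl.command_gripper(1.0)
k=press(q,[-128,88,400])[0];j=ctrl.ik(k,R);print(np.round(j))
ctrl.goto(press(q,[-180,30,400])[0],R);ctrl.goto(k,R)
h=ctrl.move_l(press(q,[-128,88,310])[0],.12,contact_N=6);st(("dn",h))
ctrl.command_gripper(0);st("grip");print(ctrl.current_grip_width()*91,ctrl.current_grasp_force())
```

```text
[ 12.  14.  71.  -0.  95. -81.]
('dn', False) [-127.73   87.88  310.81] [-0.2 -0.8  0.6] [ 0.04 -0.17  0.02] 38.94
grip [-127.99   87.95  309.98] [-0.5 -0.  -0.2] [ 0.02 -0.16  0.03] 39.9
30.28350168429652 30.00003844499588
```

Run:
```python
from h import *
def kp(t):
    a=np.radians(40)-t;return press(q,[25-200*np.cos(a),88,200+200*np.sin(a)-19])[0]
for t in(.2,.4,.6,.8,.95,1.05):
    ctrl.move_l(kp(t),.08);st(t)
h=ctrl.move_l(kp(1.18),.03,contact_N=14);st(("stop",h));ctrl.sleep(.3);st("")
print(ctrl.current_grip_width()*91,ctrl.current_grasp_force())
a=ctrl.read_camera("scene");cv2.imwrite("pics/sc1.png",a)
b=ctrl.read_camera("top")
cv2.imwrite("pics/end.png",np.hstack([cv2.resize(a[120:270,130:300],(408,360),interpolation=cv2.INTER_CUBIC),cv2.resize(b[100:250,150:313],(392,360),interpolation=cv2.INTER_CUBIC)]))
```

```text
0.2 [-150.27   87.91  276.86] [ 2.1 -1.6  1.5] [-0.29 -0.59 -0.01] 40.56
0.4 [-165.69   87.9   239.87] [ 4.4 -3.8  2.3] [-0.48 -0.83 -0.  ] 41.21
0.6 [-173.73   87.89  200.57] [ 2.2 -4.3  3.4] [-0.66 -0.76 -0.  ] 41.86
0.8 [-173.82   87.88  160.5 ] [ 1.1 -5.7  4.6] [-0.71 -0.58 -0.05] 42.51
0.95 [-168.69   87.89  130.97] [ 1.1 -4.7  7.3] [-0.69 -0.31 -0.01] 43.03
1.05 [-162.87   87.92  111.82] [-0.  -4.4  7.8] [-0.66 -0.24  0.02] 43.43
('stop', True) [-157.86   87.87   99.51] [ 0.3 -1.9  7.4] [-0.13 -0.09  0.03] 43.98
 [-157.96   87.87   99.84] [-1.3 -1.4  8. ] [-0.17 -0.06  0.01] 44.27
30.294726457017198 30.001253485679626
```

View pics/end.png

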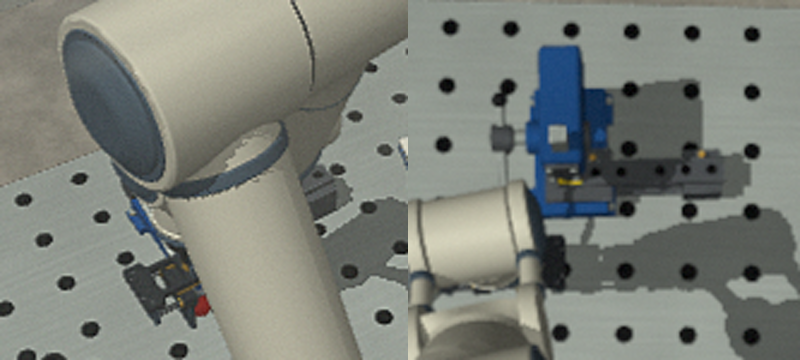

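Scene view: the gripper holds the red knob low in front. Top view: the bar is in the nest with its pad under the head, and pin b at its back edge. I'll push a little further to check that the lever is firmly on its stop.

Run:
```python
from h import *
for dz in(1,2,3):
    p=np.array(ctrl.current_tool_pos());h=ctrl.move_l(p-[0,0,.0015],.02,contact_N=25);ctrl.sleep(.2);st((dz,h))
```

```text
(1, False) [-157.61   87.89   98.9 ] [ 0.1 -4.5 15.5] [-0.6  -0.13  0.04] 44.83
(2, False) [-157.31   87.92   98.25] [-3.3 -5.2 23.5] [-0.6   0.29  0.11] 45.27
(3, False) [-157.05   87.93   97.78] [-3.9 -5.1 27.9] [-0.9   0.5   0.05] 45.73
```

Run:
```python
from h import *
ctrl.sleep(1);st("hold");print(ctrl.current_grip_width()*91)
if np.array(ctrl.current_contact_force())[2]>12: print(ctrl.sign_off())
```

```text
hold [-157.05   87.91   97.76] [-3.7 -4.4 27.9] [-0.89  0.49  0.06] 46.73
30.837083825511613
the job is handed in; nothing more can be done
None
```

I laid the bar in the nest with the pad up under the foot, and touch checks put it against both back pins and the end pin. I handed the job in at about 47 s of the 64 s, still holding the red knob with the lever on its stop at a steady 28 N.

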